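# Kit the rear-hub parts into the fitted tray

## Task

Kit up the parts for the rear hub in the fitted tray on the bench: the larger ball bearing in the large round pocket, the alloy spacer on end in the small round pocket, the lock nut in the large hexagonal pocket, and the longer bolt standing on its head in the small hexagonal pocket, each sitting down flat in its pocket. Leave the smaller bearing and the shorter bolt, which belong to another job, standing where they are.

Things in the scene. Friction and masses are not known exactly. Their poses are not given: they have to be found in the camera images.
- bearing_large_center (a point): The larger of the two steel ball bearings: ring lying flat, 47 mm across, 14 mm thick, round outside. Origin at the part's centre, half-way up; z up along its axis.
- spacer_center (a point): Alloy hub spacer: plain thick-walled tube standing on end, 38 mm across, 30 mm tall. Origin at the part's centre, half-way up; z up along its axis.
- nut_center (a point): Large hexagonal lock nut lying flat: 36 mm across flats (two flats face its x axis), 41 mm over the corners, 16 mm thick. Origin at the part's centre, half-way up; z up along its axis.
- bolt_long_center (a point): The longer of the two steel hex bolts: stands on its head, thread up, 85 mm tall; head 19 mm across flats (flats face its x axis); shank 12 mm, but to the touch it tapers from the head: 17 mm wide at mid-height, 12 mm at the top. Origin at the part's centre, half-way up; z up along its axis.
- bearing_small_center (a point): Look-alike: the smaller ball bearing, 40 mm across, 14 mm thick, lying flat; stays where it is. Origin at the part's centre, half-way up; z up along its axis.
- bolt_short_center (a point): Look-alike: the shorter hex bolt, 55 mm tall, standing on its head, same head; stays where it is. Origin at the part's centre, half-way up; z up along its axis.
- bearing_nest_pocket (a point): Floor centre of the larger round pocket, 55 mm across: 6 mm deep, bevelled mouth 4 mm wider all round. It is in a grey, black-floored 95 mm square insert, one of four fixed 2 x 2 (any order) in a flat metal tray 202 mm square, its top level, 14 mm over the bench. This point is 8 mm over the bench; z up, x and y along the tray's sides. Made for the larger bearing.
- spacer_nest_pocket (a point): Floor centre of the smaller round pocket, 46 mm across: 6 mm deep, bevelled mouth 4 mm wider all round. It is in a grey, black-floored 95 mm square insert, one of four fixed 2 x 2 (any order) in a flat metal tray 202 mm square, its top level, 14 mm over the bench. This point is 8 mm over the bench; z up, x and y along the tray's sides. Made for the spacer.
- nut_nest_pocket (a point): Floor centre of the larger hexagonal pocket, 50 mm across flats: 6 mm deep, bevelled mouth 4 mm wider all round. It is in a grey, black-floored 95 mm square insert, one of four fixed 2 x 2 (any order) in a flat metal tray 202 mm square, its top level, 14 mm over the bench. This point is 8 mm over the bench; z up, x and y along the tray's sides. For the lock nut, turned any way.
- bolt_nest_pocket (a point): Floor centre of the smaller hexagonal pocket, 30 mm across flats: 6 mm deep, bevelled mouth 4 mm wider all round. It is in a grey, black-floored 95 mm square insert, one of four fixed 2 x 2 (any order) in a flat metal tray 202 mm square, its top level, 14 mm over the bench. This point is 8 mm over the bench; z up, x and y along the tray's sides. For the longer bolt, on its head, turned any way.
Mind the look-alikes: they are no part of the job. Leave any black or yellow look-alike of the part that bears bolt_long_center alone.

How it is judged:
At the end, for the whole second after the job is handed in: Each of the four parts sits in its own pocket: centre within 8 mm of the pocket's centre, height within 3 mm of resting on the pocket floor, axis within 0.12 rad of upright (the bolt on its head). The smaller bearing and the shorter bolt are within 30 mm of where they started (horizontal distance between bearing_large_center and bearing_nest_pocket below 0.008 m and z of bearing_large_center in the frame of bearing_nest_pocket between 0.004 and 0.01 m and angle between each of bearing_large_center, spacer_center, nut_center, bolt_long_center's own z axis and vertical below 0.12 rad and horizontal distance between spacer_center and spacer_nest_pocket below 0.008 m and z of spacer_center in the frame of spacer_nest_pocket between 0.012 and 0.018 m and horizontal distance between nut_center and nut_nest_pocket below 0.008 m and z of nut_center in the frame of nut_nest_pocket between 0.005 and 0.011 m and horizontal distance between bolt_long_center and bolt_nest_pocket below 0.008 m and z of bolt_long_center in the frame of bolt_nest_pocket between 0.0395 and 0.0455 m and distance of each of bearing_small_center, bolt_short_center from where it was at the start of the episode below 0.03 m); the robot touches nothing.
It fails at once if the smaller bearing is moved more than 30 mm or tipped over (distance of bearing_small_center from where it was at the start of the episode above 0.03 m or angle between bearing_small_center's own z axis and vertical above 0.5 rad).
It fails at once if the shorter bolt is moved more than 30 mm or tipped over (distance of bolt_short_center from where it was at the start of the episode above 0.03 m or angle between bolt_short_center's own z axis and vertical above 0.5 rad).
It also fails if it takes over 96 s, if anything falls off the work surface, if the arm or the gripper's body presses on something with over 40 N, if the wrist force passes 120 N, or if a joint passes its speed limit or range.

## Robot

A 7-joint arm with a two-finger parallel gripper is mounted at the origin on a cart in front of the work surface, level with it; the furniture and walls round the work are solid. World frame = base frame: x ahead of the robot, y to its left, z up, the work surface at z = 0. Lengths are in m, angles in rad, forces in N, time in s.
With the tool pointing down it reaches from about 0.425 to 0.825 m from the base axis. Payload 3.6 kg.
Tool frame: the origin (TCP) lies at the very end of the fingers, on their centre line; the grasp point (between the pads) lies 19 mm behind it; z points along the fingers, y is the direction in which the jaws open and shut (so a half turn about z gives the same grasp; the last joint's range is limited). The gripper opens to 85 mm and grips with 20 to 120 N. Pads are 22 mm wide; open, the fingers measure 114 mm over their backs; the gripper's body (76 mm by 85 mm) begins 54 mm behind the grasp point. The pads swing forward as they close: fully open they stand 13 mm farther back than shut.
Start: joints at [-1.325, 0.615, -0.013, 1.423, 0.008, 1.103, -0.04], TCP at [0.175, 0.626, 0.231] pointing down, gripper open.
Joint ranges: [-3.12, 3.12], [-0.3, 2.06], [-1.34, 1.32], [0.26, 2.42], [-1.36, 4.5], [0.01, 1.98], [-2.84, 2.84]. Speed limits (rad/s): [2.79, 2.79, 3.14, 3.14, 3.14, 3.14, 3.14].

## Interface

Orientations are given as a unit quaternion [w, x, y, z].
In Python, from rig import bot, viewer gives the robot as it stands. Calls block until the motion is done:
- bot.move_pose(position, orientation): joint-space move of the TCP to a pose.
- bot.move_l(position, velocity=0.15, ori=None, f_stop=None): straight line of the TCP; ori=None keeps the orientation; velocity is the mean speed in m/s. With f_stop (N) it stops when the force on the tool has changed by that much, and returns True; else False.
- bot.move_joints(angles): joint-space move.
- bot.open_gripper() and bot.grab(): open the fingers fully, or close them until they stop; the grip force is fixed at half the most.
- bot.dwell(seconds).
- bot.solve_ik(position, orientation): joint angles nearest the present ones, or None.
- bot.sense(): the state.
- viewer.capture(name): name is "scene" or "top" or "wrist"; returns the picture (480x640x3 uint8, red, green, blue); there is no depth.
- viewer.camera_model(name): a dict with "fx", "fy", "cx", "cy" (pixels), "rvec" (rotation vector, rad) and "tvec" (3), from world to camera coordinates, as OpenCV has them. Camera axes: x right, y down, z forward; pixel columns grow to the right and rows downward; lengths in m; the calibration is good to about 2 mm. A picture is of the moment at which its call begins: read the wrist's pose just before it. camera_model takes no time and is no camera call; for the wrist camera it gives the pose at the moment of the call.
A pose or a line that the arm cannot do raises bot.IKError and nothing moves.
- bot.finish_job(): hands the job in, once; it reports no verdict.
The state is a dict: "t": time; "q": joint angles; "joint_velocities": joint speeds; "effort": joint torques, N m; "eef_pos": TCP position; "tool_rot": TCP orientation; "ft_force": force on the tool from outside, world axes, zero at the start; "wrist_torque": the same for the moment, N m; "opening": finger opening in m.
Only numpy, scipy, OpenCV 4.12 (cv2) and the standard library are available. Lean on these libraries where they do the work, as an engineer would, in place of code of your own. Each camera call takes 0.05 s, during which the arm holds its last target.

## Working session

There is one attempt and no reset: what is moved stays moved. The work goes in short steps, each a Python script; the robot and the scene stay as the last script left them, time stands still between calls to the robot, and variables do not carry over. Pictures are saved under pics/ and viewed, and the job is handed in when it is done.

```bash
ls; mkdir -p pics
python3 - <<'E'
from rig import bot,viewer
import cv2
for n in("scene","top","wrist"):
    im=viewer.capture(n); cv2.imwrite(f"pics/a_{n}.png",im[:,:,::-1]); 
    print(n,viewer.camera_model(n))
print(bot.sense())
E
```

```text
pics
scene {'fx': 596.6157684068369, 'fy': 596.6157684068369, 'cx': 311.74291335977784, 'cy': 241.30956344289552, 'rvec': array([ 2.00972263, -0.76879574,  0.43240209]), 'tvec': array([-0.38122768,  0.24770579,  0.99174954])}
top {'fx': 565.148206076927, 'fy': 565.148206076927, 'cx': 325.9063877806036, 'cy': 226.21080614208708, 'rvec': array([ 2.12602111, -2.17838589,  0.17792671]), 'tvec': array([0.03508534, 0.52058633, 1.14045446])}
wrist {'fx': 412.1756418320814, 'fy': 412.1756418320814, 'cx': 317.99355952360276, 'cy': 241.54239378443637, 'rvec': array([-2.29330682, -1.74081411, -0.26934689]), 'tvec': array([-0.64812008, -0.03979465,  0.38244029])}
{'t': 0.15, 'q': array([-1.32449324,  0.61571433, -0.01262571,  1.42452516,  0.0081068 ,
        1.10341117, -0.0404195 ]), 'joint_velocities': array([-0.00018961, -0.00192956,  0.00161368, -0.00334049,  0.00077608,
       -0.00131025, -0.00103195]), 'effort': array([ 7.35350259e-04, -4.69659662e+01,  2.59656860e-01, -1.71249980e+01,
        1.00672664e-02,  7.10043329e-03, -2.72507819e-06]), 'eef_pos': array([0.17495563, 0.62540372, 0.23039491]), 'tool_rot': array([-1.26881950e-04,  1.35951652e-01,  9.90714964e-01, -9.95893446e-04]), 'ft_force': array([-0.25149211, -0.62330878,  0.57598679]), 'wrist_torque': array([-0.01160812,  0.02374959, -0.02479585]), 'opening': 0.08526656430992127}
```

View pics/a_scene.png

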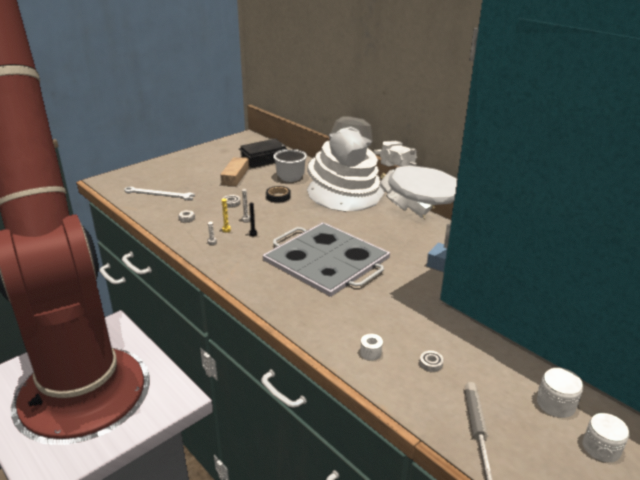

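View pics/a_top.png

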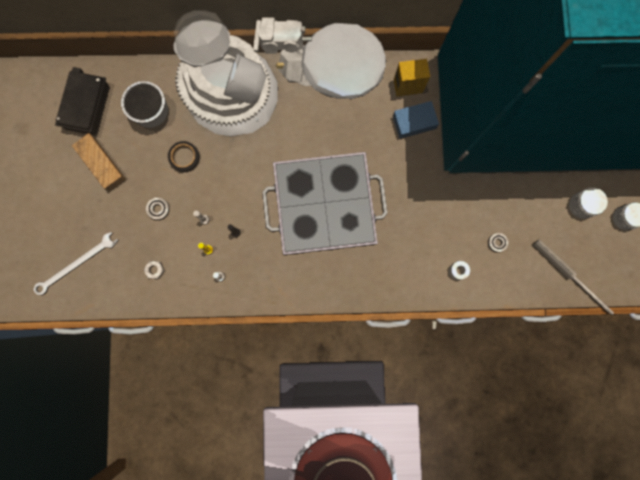

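View pics/a_wrist.png

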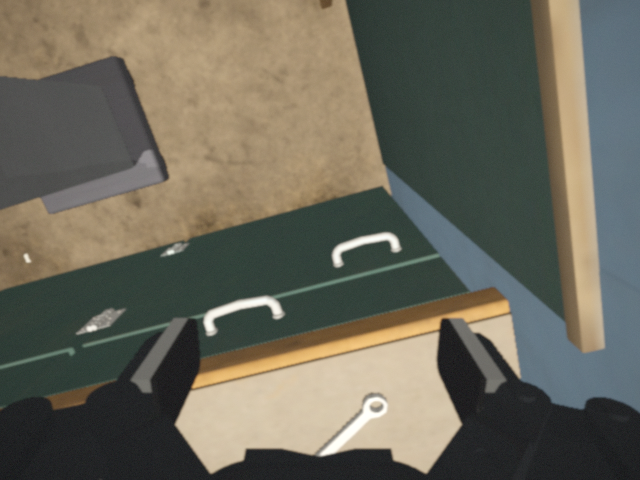

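```bash
cat > h.py <<'E'
import numpy as np,cv2
def ray(m,u,v):
    R=cv2.Rodrigues(np.array(m["rvec"]))[0];t=np.array(m["tvec"])
    d=R.T@np.array([(u-m["cx"])/m["fx"],(v-m["cy"])/m["fy"],1.]);return -R.T@t,d
def plane(m,u,v,z):
    o,d=ray(m,u,v);return o+d*(z-o[2])/d[2]
def proj(m,p):
    K=np.array([[m["fx"],0,m["cx"]],[0,m["fy"],m["cy"]],[0,0,1.]])
    return cv2.projectPoints(np.array([p],float),np.array(m["rvec"]),np.array(m["tvec"]),K,None)[0][0,0]
E
python3 - <<'E'
from rig import viewer
from h import *
m=viewer.camera_model("top"); s=viewer.camera_model("scene")
for n,u,v,z in [("brgL?",157,208.5,.014),("nut",153,270,.016),("boltA base",202,219,0.01),("boltA top",198,213,.085),("short",218,277,.055),("yel",205,249,.05),("blk",234,231,.05),("spacer",459.5,270.5,.03),("brgR",498,242,.014),("brownring",183,156,.014),("P hexbig",300,183,.014),("P roundR",344,178,.014),("P roundL",305,226,.014),("P hexs",350,221,.014)]:
    p=plane(m,u,v,z);print(n,p.round(3),"r",np.hypot(p[0],p[1]).round(3),"scene px",proj(s,p).round(0))
im=cv2.imread("pics/a_top.png")
a=cv2.resize(im[140:300,130:260],None,fx=4,fy=4,interpolation=cv2.INTER_CUBIC)[:600]
b=cv2.resize(im[140:290,260:390],None,fx=4,fy=4,interpolation=cv2.INTER_CUBIC)
c=cv2.resize(im[220:290,430:530],None,fx=4,fy=4,interpolation=cv2.INTER_CUBIC)
cv2.imwrite("pics/ca.png",a);cv2.imwrite("pics/cb.png",b);cv2.imwrite("pics/cc.png",c)
im=cv2.imread("pics/a_scene.png")
cv2.imwrite("pics/cs.png",cv2.resize(im[170:300,160:400],None,fx=3.3,fy=3.3,interpolation=cv2.INTER_CUBIC))
E
```

```text
brgL? [0.571 0.381 0.014] r 0.687 scene px [231. 198.]
nut [0.44  0.386 0.016] r 0.586 scene px [186. 213.]
boltA base [0.547 0.286 0.01 ] r 0.617 scene px [245. 216.]
boltA top [0.547 0.279 0.085] r 0.614 scene px [245. 190.]
short [0.42  0.244 0.055] r 0.486 scene px [210. 224.]
yel [0.478 0.271 0.05 ] r 0.55 scene px [224. 213.]
blk [0.514 0.212 0.05 ] r 0.556 scene px [252. 217.]
spacer [ 0.423 -0.254  0.03 ] r 0.493 scene px [370. 339.]
brgR [ 0.482 -0.344  0.014] r 0.592 scene px [431. 357.]
brownring [0.685 0.327 0.014] r 0.759 scene px [278. 192.]
P hexbig [0.62  0.075 0.014] r 0.625 scene px [325. 237.]
P roundR [ 0.629 -0.02   0.014] r 0.629 scene px [357. 252.]
P roundL [0.526 0.066 0.014] r 0.531 scene px [297. 253.]
P hexs [ 0.535 -0.03   0.014] r 0.536 scene px [329. 270.]
```

View pics/ca.png

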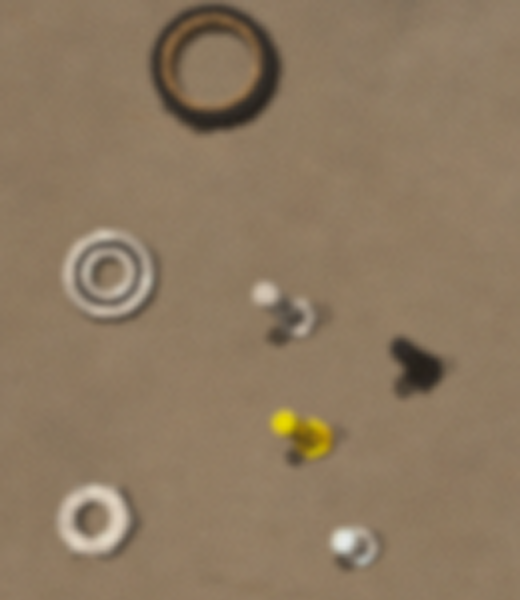

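View pics/cb.png

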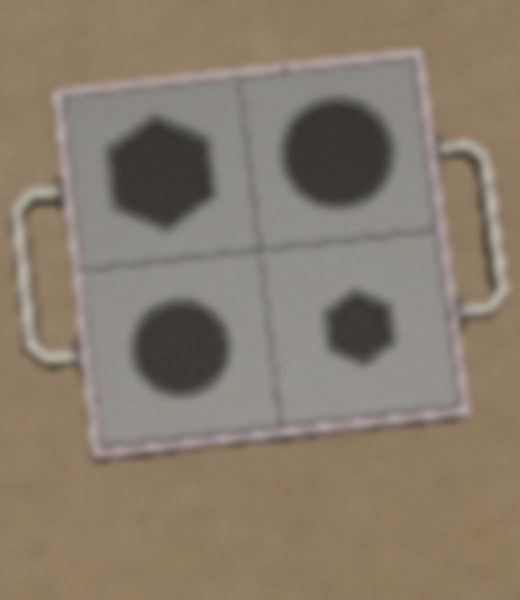

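View pics/cc.png

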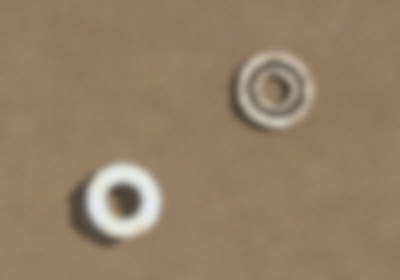

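View pics/cs.png

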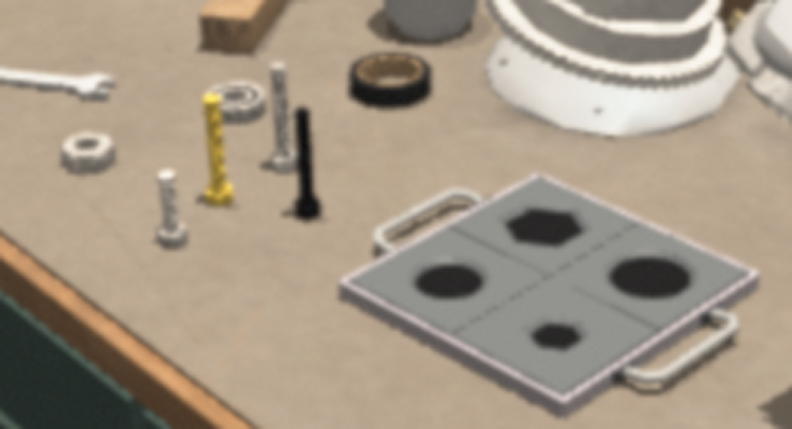

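Candidates (top-view pixels):
- Large bearing: ring at (157,208) against the ring at (498,242), which is smaller, and the brown/black ring at (183,156), which is bulky and not steel. I choose (157,208).
- Long bolt: silver tall bolt at (202,219). The yellow (205,249), black (234,231) and short silver (218,277) bolts are left alone.
- Nut: (153,270). Spacer: (459,270).
- Pockets: large hex (300,183), large round (344,178), small round (305,226), small hex (350,221).

Next I measure the sizes and refine the centres.

Run:
```python
from rig import viewer
from h import *
m=viewer.camera_model("top"); im=cv2.imread("pics/a_top.png")
S=8
def seg(u,v,h,dark,name,z):
    c=im[v-h:v+h,u-h:u+h]; c=cv2.resize(c,None,fx=S,fy=S,interpolation=cv2.INTER_CUBIC)
    if dark: mk=(c.max(2)<95).astype(np.uint8)
    else:
        hsv=cv2.cvtColor(c,cv2.COLOR_BGR2HSV); mk=((hsv[...,1]<62)&(hsv[...,2]>130)).astype(np.uint8)
    cs=cv2.findContours(mk,cv2.RETR_EXTERNAL,cv2.CHAIN_APPROX_NONE)[0]
    k=cv2.convexHull(max(cs,key=cv2.contourArea)).astype(np.float32)
    px=(k[:,0]+.5)/S-.5+[u-h,v-h]
    W=np.array([plane(m,a,b,z)[:2] for a,b in px]).astype(np.float32)
    M=cv2.moments((W*1e4).astype(np.int32).reshape(-1,1,2)); cen=np.array([M["m10"],M["m01"]])/M["m00"]/1e4
    A=cv2.contourArea(W)
    d=W-cen; th=np.arctan2(d[:,1],d[:,0])
    # 6-fold phase: width per direction
    a=np.radians(np.arange(0,180,1)); wd=[np.ptp(W@[np.cos(x),np.sin(x)]) for x in a]
    a6=np.array(wd); ph=np.degrees(-np.angle(np.sum(a6*np.exp(-6j*a)))+0)/6
    print(name,cen.round(4),"deq",round(2e3*np.sqrt(A/np.pi),1),"w",round(min(wd)*1e3,1),round(max(wd)*1e3,1),"maxwidth dir mod60",round(ph%60,1))
seg(157,209,16,0,"brgL",.007);seg(498,242,14,0,"brgR",.007);seg(153,270,14,0,"nut",.014);seg(459,270,14,0,"spacer",.025)
for n,u,v in [("hexbig",300,183),("roundR",344,178),("roundL",305,226),("hexs",350,221)]: seg(u,v,20,1,n,.012)
# bolt head / bolt in both views
s=viewer.camera_model("scene")
print("bolt scene base proj",proj(s,plane(m,202.7,219,.004)),"top",proj(s,plane(m,196.5,213.3,.085)))
```

```text
brgL [0.5741 0.3837] deq 48.5 w 48.0 49.1 maxwidth dir mod60 15.3
brgR [ 0.4835 -0.347 ] deq 41.9 w 41.2 42.9 maxwidth dir mod60 56.5
nut [0.442  0.3868] deq 38.4 w 37.4 40.4 maxwidth dir mod60 24.6
spacer [ 0.4251 -0.2576] deq 41.8 w 41.4 42.6 maxwidth dir mod60 53.1
hexbig [0.6214 0.0759] deq 56.6 w 54.0 60.6 maxwidth dir mod60 5.2
roundR [ 0.6302 -0.0197] deq 58.7 w 58.3 59.6 maxwidth dir mod60 40.3
roundL [0.5257 0.067 ] deq 49.5 w 49.1 50.2 maxwidth dir mod60 47.8
hexs [ 0.5344 -0.0286] deq 35.0 w 33.4 36.9 maxwidth dir mod60 4.7
bolt scene base proj [245.74599647 218.0106865 ] top [244.23898333 189.4683356 ]
```

```bash
cat >> h.py <<'E'
def ori(deg):
    f=np.radians(deg); # tool y at angle f, z down
    a=(f+np.pi/2)/2
    return np.array([0,np.cos(a),np.sin(a),0])
def save(n,im): cv2.imwrite(f"pics/{n}.png",im[:,:,::-1])
E
python3 - <<'E'
from rig import bot,viewer
from h import *
from scipy.spatial.transform import Rotation as R
s=bot.sense(); w=viewer.camera_model("wrist"); o,d=ray(w,w["cx"],w["cy"])
q=s["tool_rot"]; Rt=R.from_quat(np.r_[q[1:],q[0]])
print("cam in tool",Rt.inv().apply(o-s["eef_pos"]),Rt.inv().apply(d)); print(ori(74.4),q)
m=viewer.camera_model("top");print(plane(m,202.7,219,.004),plane(m,196.5,213.3,.085))
for p in [(.574,.384),(.442,.387),(.425,-.258),(.547,.283),(.621,.076),(.63,-.02),(.526,.067),(.534,-.029)]:
  az=np.degrees(np.arctan2(p[1],p[0]))
  print(p,[ (k,None if (j:=bot.solve_ik([*p,.005],ori(az+k))) is None else j.round(2)) for k in(0,90)])
E
```

```text
cam in tool [ 0.07934578 -0.00030703 -0.14363219] [-0.30646569 -0.00132646  0.95188078]
[0.         0.13571557 0.99074784 0.        ] [-1.26881950e-04  1.35951652e-01  9.90714964e-01 -9.95893446e-04]
[0.54815476 0.28550385 0.004     ] [0.54648078 0.28168951 0.085     ]
(0.574, 0.384) [(0, array([-0.68,  0.93,  0.1 ,  1.48, -0.12,  0.74,  0.07])), (90, array([-0.51,  0.93, -0.21,  1.47,  0.25,  0.76,  1.35]))]
(0.442, 0.387) [(0, array([-0.79,  0.82,  0.06,  1.8 , -0.09,  0.53,  0.04])), (90, array([-0.63,  0.82, -0.21,  1.8 ,  0.3 ,  0.55,  1.26]))]
(0.425, -0.258) [(0, array([ 0.49,  0.74,  0.01,  2.06, -0.03,  0.34, -0.02])), (90, array([ 0.61,  0.75, -0.16,  2.05,  0.31,  0.36,  1.23]))]
(0.547, 0.283) [(0, array([-0.59,  0.85,  0.13,  1.72, -0.18,  0.59,  0.12])), (90, array([-0.41,  0.85, -0.17,  1.71,  0.22,  0.6 ,  1.34]))]
(0.621, 0.076) [(0, array([-0.3 ,  0.87,  0.25,  1.69, -0.33,  0.62,  0.25])), (90, array([-0.09,  0.85, -0.11,  1.68,  0.14,  0.61,  1.41]))]
(0.63, -0.02) [(0, array([-0.15,  0.87,  0.26,  1.68, -0.33,  0.63,  0.26])), (90, array([ 0.05,  0.86, -0.1 ,  1.67,  0.13,  0.62,  1.42]))]
(0.526, 0.067) [(0, array([-0.29,  0.77,  0.18,  1.97, -0.31,  0.42,  0.26])), (90, array([-0.1 ,  0.77, -0.1 ,  1.96,  0.18,  0.42,  1.36]))]
(0.534, -0.029) [(0, array([-0.1 ,  0.78,  0.17,  1.96, -0.29,  0.43,  0.23])), (90, array([ 0.08,  0.77, -0.1 ,  1.95,  0.16,  0.43,  1.38]))]
```

Run:
```python
from rig import bot,viewer
from h import *
bot.move_pose([.574,.384,.12],ori(34)); print(bot.sense()["t"],bot.sense()["eef_pos"])
w=viewer.camera_model("wrist"); im=viewer.capture("wrist"); save("b1",im); np.save("w1.npy",w,allow_pickle=True)
print(proj(w,[.574,.384,.007]),proj(w,[.547,.283,.085]))
```

```text
1.9 [0.5725186  0.38660592 0.12038768]
[319.07181575 240.34543388] [168.63911232 409.28620927]
```

View pics/b1.png

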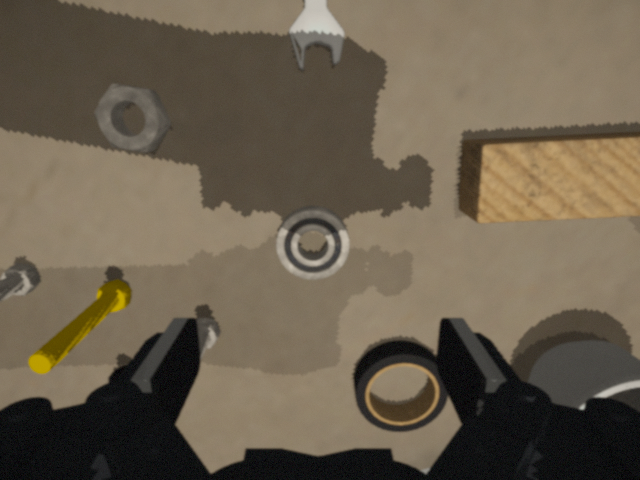

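Run:
```python
from rig import bot,viewer
from h import *
w=np.load("w1.npy",allow_pickle=True).item()
print("brg",plane(w,313,243,.007), "w now brg",plane(viewer.camera_model("wrist"),313,243,.007))
im=cv2.imread("pics/b1.png"); 
for nm,(u0,u1,v0,v1),z in [("nut",(85,180,72,165),.014)]:
    c=im[v0:v1,u0:u1]; hsv=cv2.cvtColor(c,cv2.COLOR_BGR2HSV); mk=(hsv[...,1]<38).astype(np.uint8)*255
    cs=cv2.findContours(mk,0,1)[0]; k=max(cs,key=cv2.contourArea); k=cv2.convexHull(k)[:,0]+[u0,v0]
    W=np.array([plane(w,*p,z)[:2] for p in k]).astype(np.float32)
    M=cv2.moments((W*1e4).astype(np.int32).reshape(-1,1,2)); print(nm,M["m10"]/M["m00"]/1e4,M["m01"]/M["m00"]/1e4)
    a=np.radians(np.arange(0,180)); wd=np.array([np.ptp(W@[np.cos(x),np.sin(x)]) for x in a])
    print(wd.min(),wd.max(),np.degrees(a[wd.argmin()]),(-np.degrees(np.angle(np.sum(wd*np.exp(-6j*a))))/6)%60)
print(bot.sense()["eef_pos"],bot.sense()["t"])
```

```text
brg [0.5717342  0.38024975 0.007     ] w now brg [0.57179514 0.38015001 0.007     ]
nut 0.42697705306749484 0.3927085829743178
0.007349957170913218 0.009841998850211087 143.0 51.46270006703037
[0.57255495 0.38653132 0.12042615] 1.95
```

```bash
cat >> h.py <<'E'
from rig import bot,viewer
def goto(p,o,v=None,f=None):
    """move, then fix steady error with a corrected line"""
    p=np.array(p,float)
    if v is None: bot.move_pose(p,o)
    else: bot.move_l(p,velocity=v,ori=o)
    e=p-bot.sense()["eef_pos"]
    if np.linalg.norm(e)>.001: bot.move_l(p+e,velocity=.1,ori=o)
    return e
def down(p,o,off,v=.12,f=12):
    r=bot.move_l(np.array(p)+off,velocity=v,ori=o,f_stop=f); return r
def st(tag=""):
    s=bot.sense(); print(tag,"t",round(s["t"],2),"eef",s["eef_pos"].round(4),"F",s["ft_force"].round(1),"op",round(s["opening"],4))
E
python3 - <<'E'
from h import *
o=ori(34); p=np.array([.5715,.3805,.06])
e=goto(p,o,.2); st("hover"); print(e)
r=down([.5715,.3805,.003],o,e*[1,1,0]); print(r); st("down")
bot.grab(); st("grab")
save("b2",viewer.capture("wrist"))
E
```

```text
hover t 2.4 eef [0.5712 0.3814 0.0601] F [-0.3  0.6  0.5] op 0.0852
[ 0.0003191  -0.00085418 -0.0001019 ]
False
down t 3.02 eef [0.5726 0.3801 0.0038] F [-0.3  0.   0.5] op 0.0855
grab t 3.49 eef [0.5727 0.3802 0.0045] F [-0.1  0.2  6.2] op 0.0442
```

View pics/b2.png

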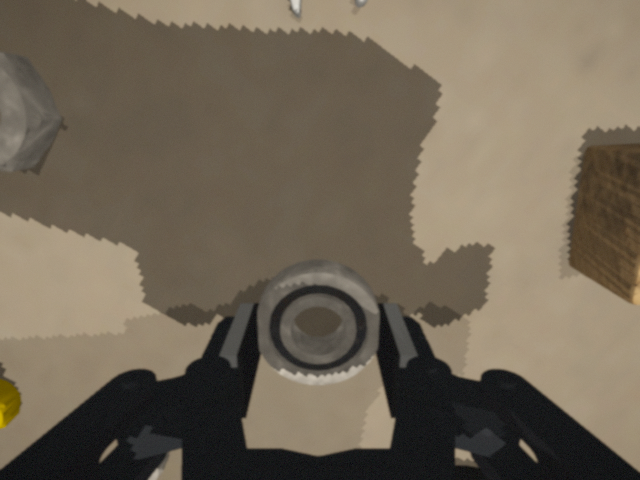

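Run:
```python
from h import *
w=viewer.camera_model("wrist"); e=bot.sense()["eef_pos"]
print(proj(w,[e[0],e[1],.014]),proj(w,[e[0],e[1],.0]),plane(w,319,322,.014))
e0=e.copy(); bot.move_l(e+[0,0,.05],velocity=.1); st("lift"); save("b3",viewer.capture("wrist"))
print(proj(viewer.camera_model("wrist"),bot.sense()["eef_pos"]+[0,0,.01]))
```

```text
[320.36021596 333.57185613] [320.13027911 315.41688632] [0.56962493 0.38387848 0.014     ]
lift t 4.21 eef [0.5722 0.38   0.0542] F [-0.5  0.2 -1.7] op 0.0439
[320.34665061 334.25617359]
```

View pics/b3.png

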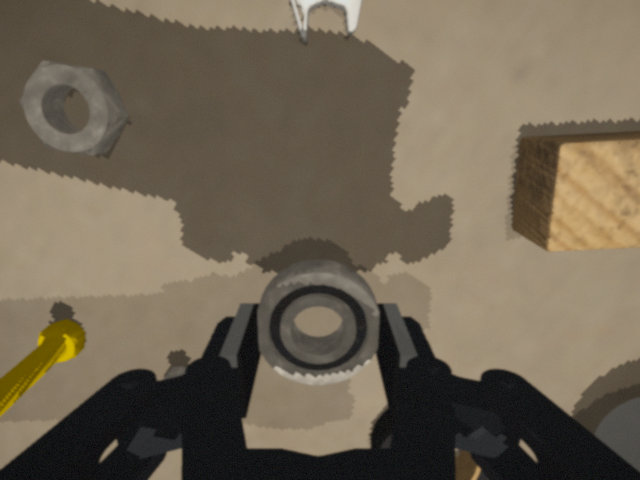

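Run:
```python
from h import *
bot.move_l([.572,.38,.12],velocity=.25)
bot.move_pose([.578,.0235,.2],ori(0)); st()
w=viewer.camera_model("wrist"); im=viewer.capture("wrist"); save("t1",im); np.save("w2.npy",w,allow_pickle=True)
for n,p in dict(hexbig=[ 0.6214,0.0759],roundR=[ 0.6302,-0.0197],roundL=[0.5257,0.067 ],hexs=[ 0.5344,-0.0286]).items(): print(n,proj(w,[*p,.012]).round(1))
```

```text
t 6.03 eef [0.5781 0.0262 0.1993] F [-0.6 -0.4 -0.9] op 0.044
hexbig [374.8 147.3]
roundR [380.  261.4]
roundL [253.6 158.3]
hexs [268.5 270.5]
```

View pics/t1.png

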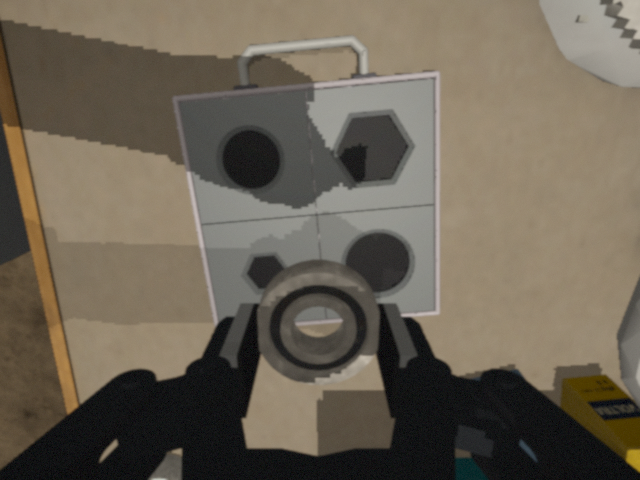

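Run:
```python
from h import *
o=ori(0); p=np.array([.6302,-.0222,.06])
e=goto(p,o,.2); st("hover")
p[2]=.0135; r=down(p,o,e*[1,1,0],v=.06,f=8); print(r); st("down")
bot.open_gripper(); st("open")
s=bot.sense()["eef_pos"]; bot.move_l([s[0],s[1],.09],velocity=.2); 
bot.move_l([s[0],s[1]+.05,.12],velocity=.25);st()
w=viewer.camera_model("wrist"); save("t2",viewer.capture("wrist")); np.save("w3.npy",w,allow_pickle=True)
print(proj(w,[.6302,-.0197,.022]))
```

```text
hover t 7.27 eef [ 0.63   -0.0224  0.0603] F [ 0.1  0.1 -0.1] op 0.0441
True
down t 8.04 eef [ 0.6286 -0.0227  0.0125] F [-0.6  0.6  4.6] op 0.0436
open t 8.53 eef [ 0.6273 -0.0225  0.0114] F [ 0.1 -0.1 -0.3] op 0.0853
 t 9.46 eef [0.6265 0.0297 0.1187] F [-0.3 -1.1  0.5] op 0.0853
[326.0366465  315.09047511]
```

View pics/t2.png

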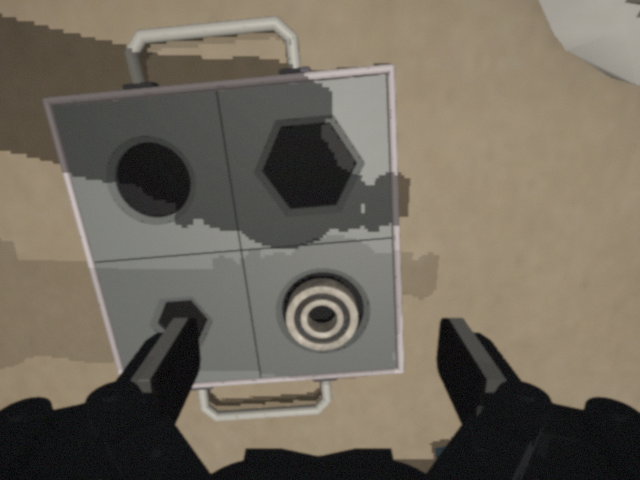

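Run:
```python
from h import *
o=ori(54.6); p=np.array([.441,.386,.10])
e=goto(p,o); st("hover")
w=viewer.camera_model("wrist"); save("n1",viewer.capture("wrist")); np.save("w4.npy",w,allow_pickle=True)
print(proj(w,[.441,.386,.016]))
```

```text
hover t 11.26 eef [0.4396 0.3875 0.0999] F [ 0.8  0.2 -0.1] op 0.0851
[318.7451234  254.12324833]
```

View pics/n1.png

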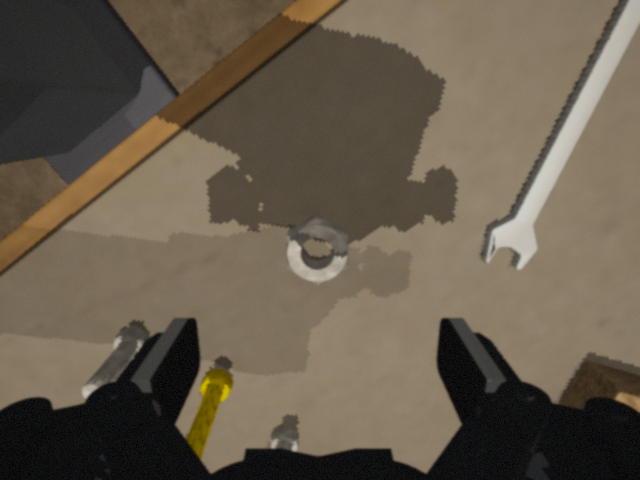

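Run:
```python
from h import *
o=ori(54.6); d=.0015*np.array([-np.sin(np.radians(54.6)),np.cos(np.radians(54.6)),0])
p=np.array([.441,.386,.06])+d
e=goto(p,o,.2); st("hover")
p[2]=.004; r=down(p,o,e*[1,1,0]); print(r); st("down")
bot.grab(); st("grab"); z=bot.sense()["eef_pos"]
bot.move_l([z[0],z[1],.12],velocity=.2); st("lift")
save("n2",viewer.capture("wrist"))
```

```text
hover t 11.66 eef [0.4394 0.3863 0.0594] F [ 0.1 -0.  -0.8] op 0.0856
False
down t 12.28 eef [0.4408 0.3879 0.0047] F [ 0.6 -0.6  0.1] op 0.0855
grab t 12.8 eef [0.4407 0.3879 0.0049] F [ 0.4 -0.4  5.5] op 0.0337
lift t 13.53 eef [0.4397 0.3871 0.1188] F [-0.4  0.3 -0.5] op 0.034
```

View pics/n2.png

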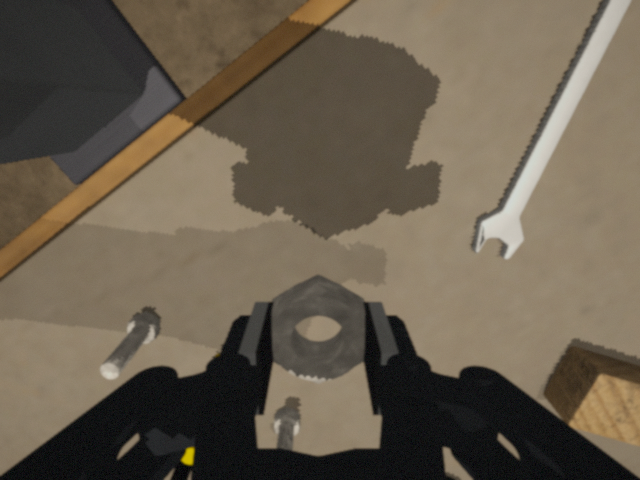

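Run:
```python
from h import *
o=ori(3); p=np.array([.6214,.0759,.06])
bot.move_pose([.62,.0759,.10],o)
e=goto(p,o,.2); st("hover")
p[2]=.0135; r=down(p,o,e*[1,1,0],v=.06,f=8); print(r); st("down")
bot.open_gripper(); st("open")
s=bot.sense()["eef_pos"]; bot.move_l([s[0],s[1],.12],velocity=.2)
w=viewer.camera_model("wrist"); save("n3",viewer.capture("wrist"))
bot.move_pose([.423,-.254,.12],ori(-31)); st()
w=viewer.camera_model("wrist"); save("s1",viewer.capture("wrist"))
save("tp1",viewer.capture("top"))
print(proj(w,[.423,-.254,.03]),proj(w,[.4251,-.2576,.03]))
```

```text
hover t 15.53 eef [0.6235 0.0739 0.0622] F [-0.7  0.4 -0.6] op 0.0335
True
down t 16.3 eef [0.6213 0.074  0.0129] F [-0.5  0.1  4.4] op 0.0337
open t 16.86 eef [0.6202 0.0741 0.0119] F [ 0.2  0.8 -0.5] op 0.0852
 t 19.02 eef [ 0.4244 -0.2527  0.1198] F [ 0.5 -0.4  0.1] op 0.0852
[317.98109033 248.60141606] [324.05811176 251.77920003]
```

View pics/n3.png

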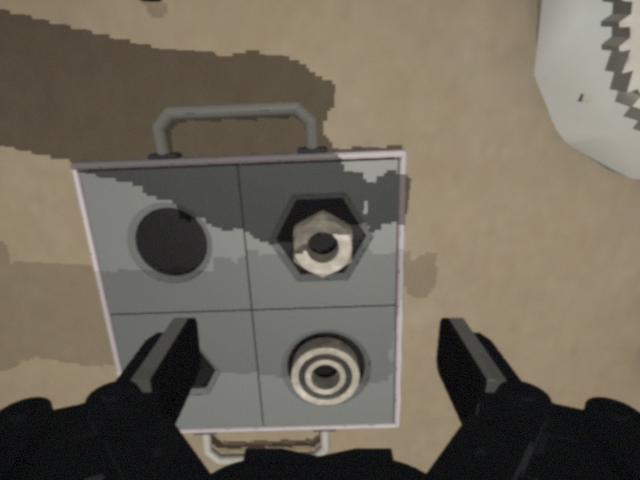

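View pics/s1.png

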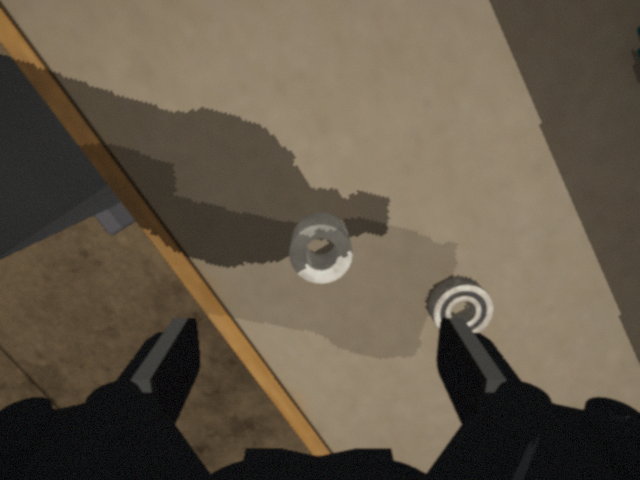

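View pics/tp1.png

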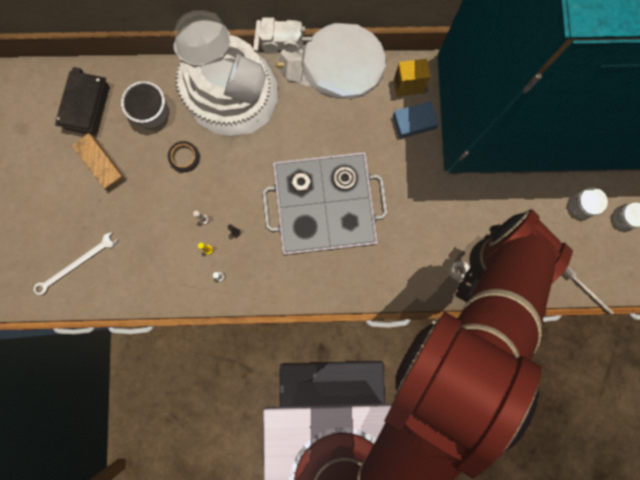

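Run:
```python
from h import *
o=ori(-31)
p=np.array([.424,-.2558,.075])
e=goto(p,o,.2); st("hover")
p[2]=.005; r=down(p,o,e*[1,1,0]); print(r); st("down")
bot.grab(); st("grab"); z=bot.sense()["eef_pos"]
bot.move_l([z[0],z[1],.12],velocity=.2); st("lift")
save("s2",viewer.capture("wrist"))
w=viewer.camera_model("wrist");z=bot.sense()["eef_pos"]; print(proj(w,z+[0,0,.025]))
```

```text
hover t 19.5 eef [ 0.424  -0.2552  0.0746] F [-0.7 -0.2 -0.5] op 0.0855
False
down t 20.23 eef [ 0.4245 -0.2568  0.0058] F [-0.  -0.7  0. ] op 0.0853
grab t 20.74 eef [ 0.4243 -0.2565  0.0058] F [-0.6  0.3  5.2] op 0.0362
lift t 21.47 eef [ 0.4237 -0.2558  0.1193] F [ 0.4 -0.7 -1.2] op 0.0363
[319.40818849 355.23445269]
```

View pics/s2.png

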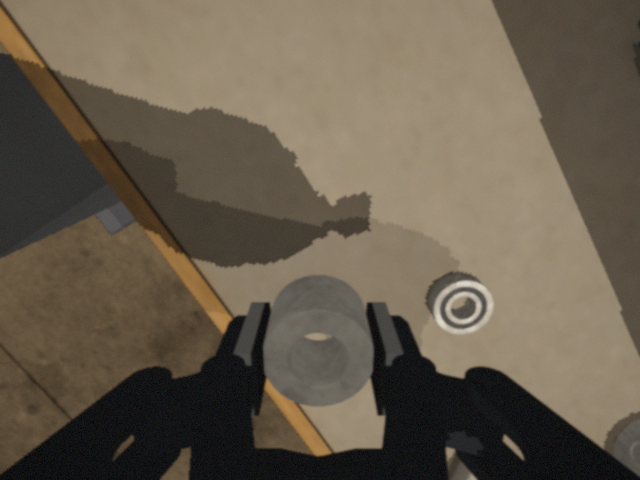

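Run:
```python
from h import *
o=ori(25); p=np.array([.5257,.067,.065])
bot.move_pose([.526,.067,.11],o)
e=goto(p,o,.2); st("hover")
p[2]=.0145; r=down(p,o,e*[1,1,0],v=.06,f=8); print(r); st("down")
bot.open_gripper(); st("open")
s=bot.sense()["eef_pos"]; bot.move_l([s[0],s[1],.12],velocity=.2)
w=viewer.camera_model("wrist"); save("s3",viewer.capture("wrist"))
e=goto([.5475,.283,.16],ori(-51.5)); st()
w=viewer.camera_model("wrist"); save("l1",viewer.capture("wrist"));save("tp2",viewer.capture("top"));np.save("w5.npy",w,allow_pickle=True)
print(proj(w,[.5475,.283,.085]),proj(w,[.5475,.283,0]))
```

```text
hover t 23.43 eef [0.5269 0.0689 0.0664] F [-0.9 -0.3 -0.6] op 0.0362
True
down t 24.27 eef [0.5252 0.0686 0.0138] F [-1.2  0.2  4.5] op 0.0361
open t 24.82 eef [0.5241 0.0686 0.013 ] F [-0.  -0.9  0.8] op 0.0856
 t 27.07 eef [0.5479 0.2836 0.1608] F [ 0.2 -0.1 -0.6] op 0.0859
[318.89370853 254.29214319] [318.61979768 216.59443589]
```

View pics/s3.png

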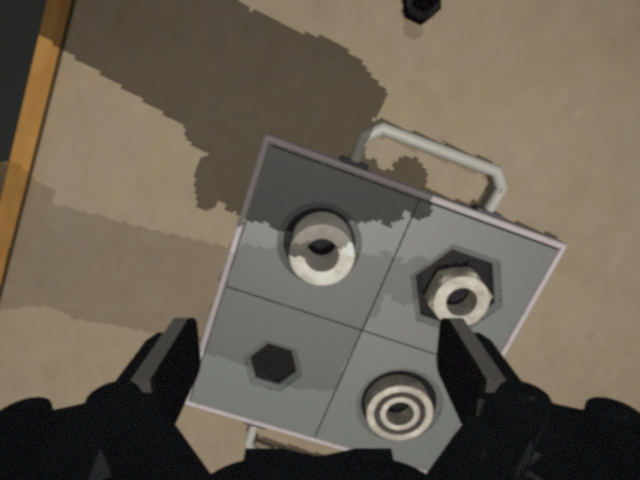

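View pics/l1.png

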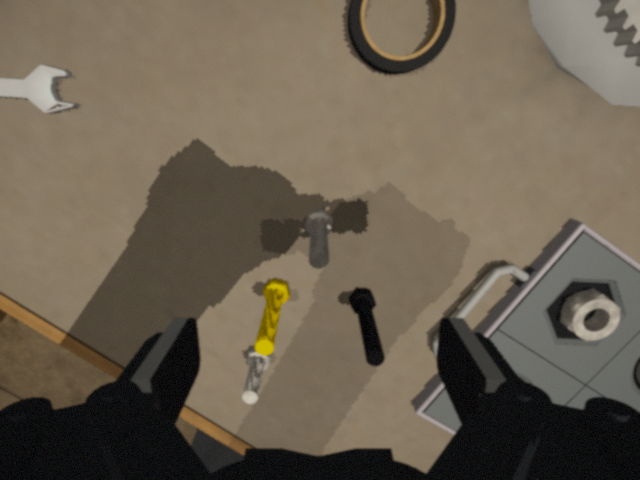

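Run:
```python
from h import *
im=cv2.imread("pics/l1.png");cv2.imwrite("pics/l1c.png",cv2.resize(im[190:290,270:370],None,fx=6,fy=6,interpolation=cv2.INTER_CUBIC))
o=ori(-51.5)
p=np.array([.5466,.2823,.12])
e=goto(p,o,.2); st("hover")
p[2]=.030; r=down(p,o,e*[1,1,0],v=.1,f=8); print(r); st("down")
if not r:
    bot.grab(); st("grab"); z=bot.sense()["eef_pos"]
    bot.move_l([z[0],z[1],.06],velocity=.1); st("lift")
save("l2",viewer.capture("wrist"))
```

```text
hover t 27.52 eef [0.5462 0.2821 0.1195] F [-0.7 -0.5  0.4] op 0.0855
False
down t 28.57 eef [0.5477 0.2826 0.0307] F [ 0.9 -0.3 -0. ] op 0.0854
grab t 29.22 eef [0.5473 0.2826 0.0303] F [-0.3 -0.4  2.6] op 0.0148
lift t 29.67 eef [0.5473 0.2827 0.0603] F [ 0.5  0.8 -1.2] op 0.0142
```

View pics/l2.png

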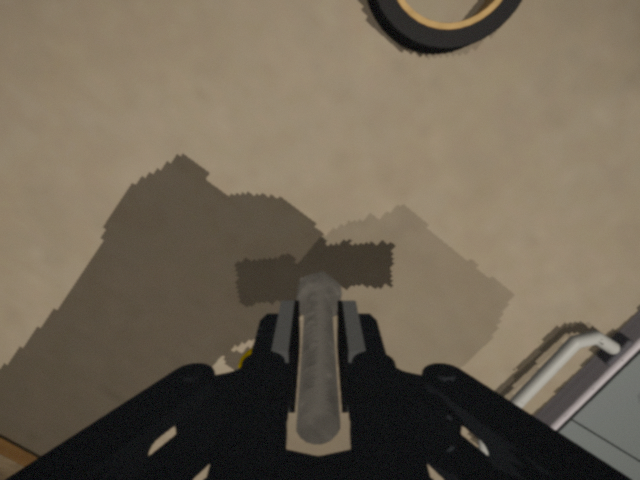

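View pics/l1c.png

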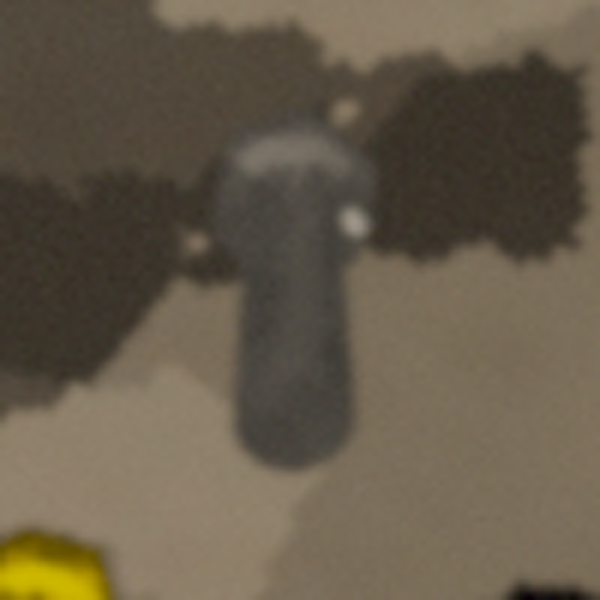

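Run:
```python
from h import *
s=bot.sense()["eef_pos"]; w=viewer.camera_model("wrist"); print("pred top",proj(w,s+[0,0,.055]),"bot",proj(w,s-[0,0,.03]))
o=ori(-45); bot.move_l([s[0],s[1],.15],velocity=.25)
p=np.array([.5344,-.0286,.12]); e=goto(p,o); st("h")
w=viewer.camera_model("wrist"); save("l3",viewer.capture("wrist")); s=bot.sense()["eef_pos"]
print("pred top",proj(w,s+[0,0,.055]),"bot",proj(w,s-[0,0,.03]))
```

```text
pred top [319.15348231 420.02611124] bot [318.67437823 286.56102112]
h t 31.67 eef [ 0.5344 -0.0295  0.1205] F [-1.2  0.4 -0.4] op 0.0144
pred top [319.8688384  420.44941145] bot [319.01502835 286.9955328 ]
```

View pics/l3.png

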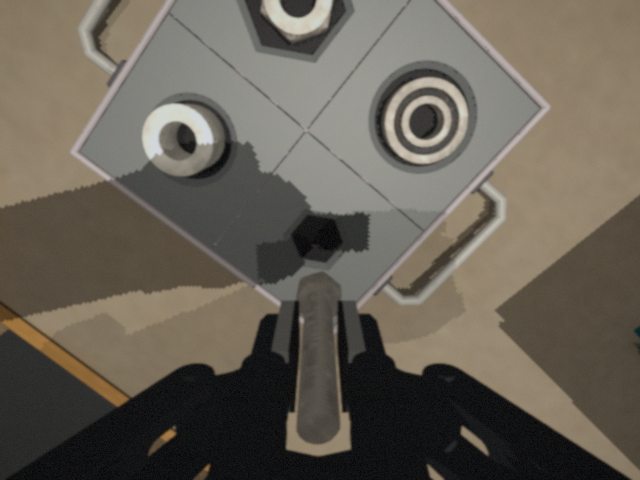

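Run:
```python
from h import *
print(plane(viewer.camera_model("wrist"),317,237.5,.011))
o=ori(-45); p=np.array([.5344,-.0286,.065]); e=goto(p,o,.15); st("h")
p[2]=.036; r=down(p,o,e*[1,1,0],v=.05,f=6); print(r); st("down")
save("l4",viewer.capture("wrist"))
```

```text
[ 0.53278512 -0.02982737  0.011     ]
h t 32.23 eef [ 0.5347 -0.0288  0.0652] F [-0.3 -0.1 -0.6] op 0.015
True
down t 32.77 eef [ 0.5339 -0.0282  0.0383] F [-1.   1.2  5.5] op 0.0145
```

View pics/l4.png

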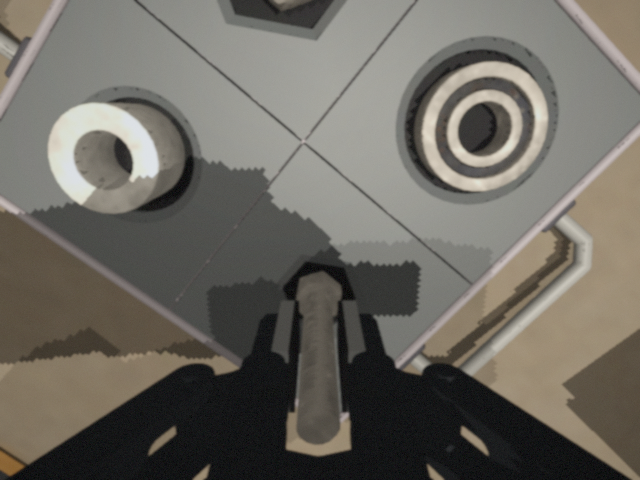

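Contact came at the expected seated height (eef 38.3 mm, where bolt-on-floor should give 38), and the bolt head is inside the small hex pocket at about (320,285). I release it here, back off, and check.

Run:
```python
from h import *
bot.open_gripper(); st("open")
s=bot.sense()["eef_pos"]; bot.move_l([s[0],s[1],.17],velocity=.15); 
save("f1",viewer.capture("wrist"))
bot.move_pose([.30,-.45,.25],ori(-56)); st()
save("ftop",viewer.capture("top"));save("fsc",viewer.capture("scene"))
for n,b in(("ftop",(260,390,140,260)),("fsc",(255,400,190,300))):
    im=cv2.imread(f"pics/{n}.png");cv2.imwrite(f"pics/{n}c.png",cv2.resize(im[b[2]:b[3],b[0]:b[1]],None,fx=5,fy=5,interpolation=cv2.INTER_CUBIC))
```

```text
open t 33.51 eef [ 0.5334 -0.028   0.0379] F [-0.6  0.5 -0.2] op 0.0855
 t 36.38 eef [ 0.3016 -0.4489  0.2495] F [ 0.5 -0.2  0.1] op 0.0851
```

View pics/f1.png

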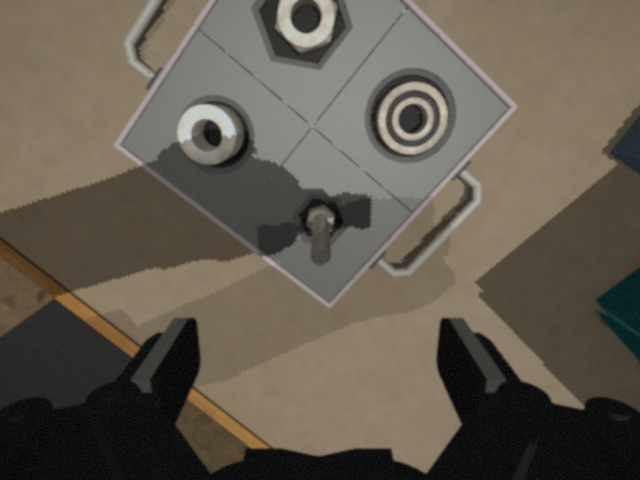

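View pics/ftopc.png

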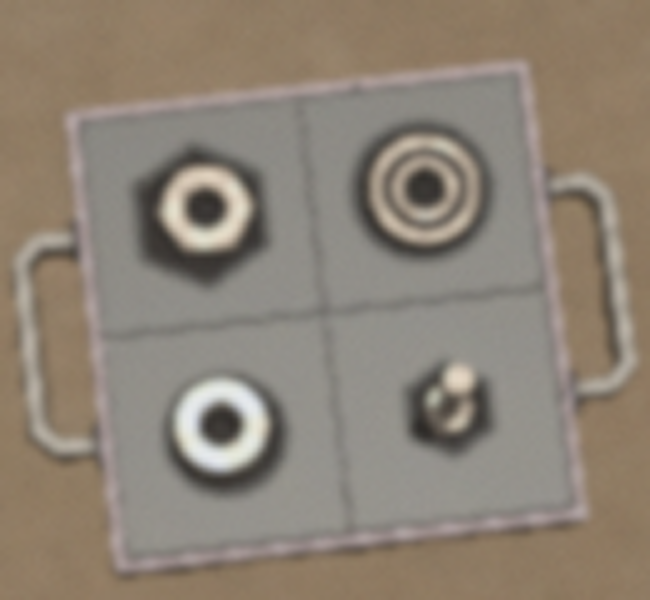

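View pics/fscc.png

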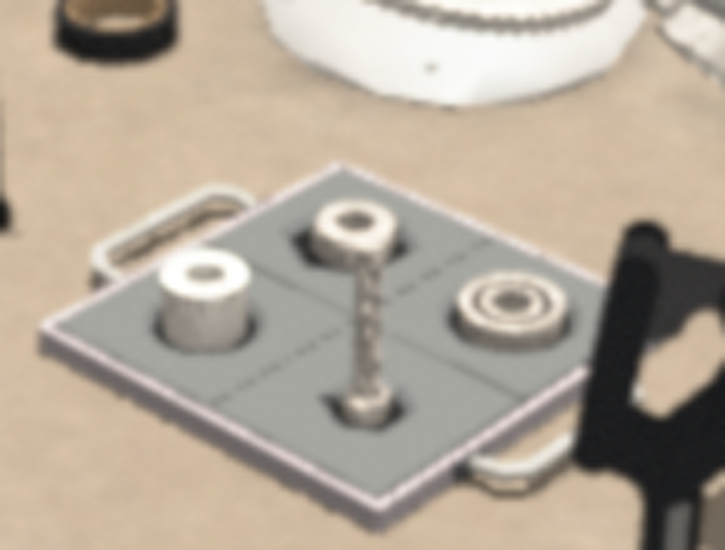

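View pics/ftop.png

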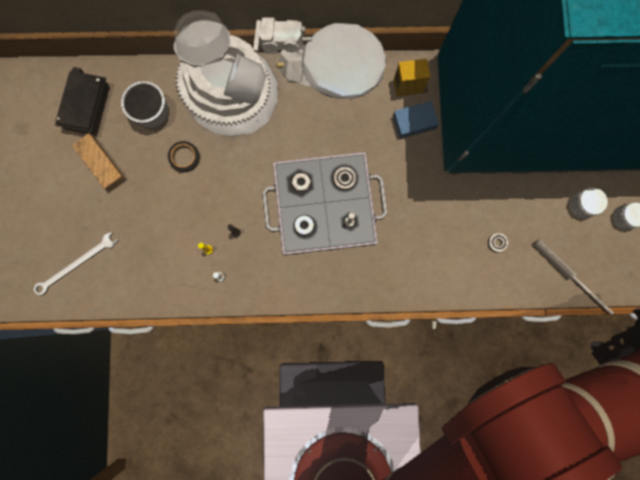

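Run:
```python
from h import *
m=viewer.camera_model("top")
for n,c,z,t in[("nut",(204,209),.024,(.6214,.0759)),("brg",(427,187),.022,(.6302,-.0197)),("sp",(221,426),.038,(.5257,.067)),("head",(448,410),.016,(.5344,-.0286)),("btop",(459,376),.093,(.5344,-.0286))]:
    p=plane(m,260+c[0]/5-.4,140+c[1]/5-.4,z)[:2]; print(n,p.round(4),"off mm",((p-t)*1e3).round(1))
```

```text
nut [0.6214 0.0741] off mm [ 0.  -1.8]
brg [ 0.6294 -0.0215] off mm [-0.8 -1.8]
sp [0.5254 0.0684] off mm [-0.3  1.4]
head [ 0.5334 -0.0279] off mm [-1.   0.7]
btop [ 0.535 -0.028] off mm [0.6 0.6]
```

All four parts are within about 2 mm of their pocket centres, the bolt is upright, and the look-alikes have not moved. The arm is clear, so I am handing the job in.

```bash
python3 -c "
from rig import bot
print(bot.finish_job(), bot.sense()['t'])"
```

```text
the job is handed in; nothing more can be done
the job is handed in; nothing more can be done
```

I put the larger bearing, lock nut, spacer and longer bolt into their pockets, one pick and place each. I handed the job in soon after the 36.4 s reading, well inside the 96 s limit.

**Position:** in the last top-camera picture all four parts sit within about 2 mm of their pocket centres (8 mm allowed).

**Seating:** on lowering, each part met resistance within about 0.5 mm of the height expected on its pocket floor. The scene view shows all four flat and in their pockets. The bolt's head and tip agree to about 1.6 mm, so it stands upright.

**Look-alikes:** the smaller bearing, the shorter bolt, and the yellow and black bolts show in the final top picture at the same pixels as at the start.

**Disagreements:**
- The gripper read 2–3 mm narrower than each part's stated size, which I put down to soft pads.
- My first top-view centre for the larger bearing differed from the wrist view by about 4 mm. It came from using the wrong height, and I corrected it before the grasp.
- The arm stopped up to 3 mm off its commanded point. I corrected for this when it was over 1 mm.

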